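# Make up a grinder burr kit

## Robot

A 6-joint arm with a two-finger parallel gripper is mounted at the origin on the work surface. World frame = base frame: x ahead of the robot, y to its left, z up, the work surface at z = 0. Lengths are in m, angles in rad, forces in N, time in s.
With the tool pointing down it reaches from about 0.35 to 0.775 m from the base axis. Payload 7.3 kg.
Tool frame: the origin (TCP) lies at the very end of the fingers, on their centre line; the grasp point (between the pads) lies 19 mm behind it; z points along the fingers, y is the line along which they close (so a half turn about z gives the same grasp; the last joint's range is limited). The gripper opens to 92 mm and grips with 3 to 60 N. Pads are 19 mm wide; open, the fingers measure 130 mm over their backs; the gripper's body (75 mm by 190 mm) begins 47 mm behind the grasp point.
Start: joints at [-1.461, 0.342, 1.524, -0, 1.275, -0.146], TCP at [0.133, -0.508, 0.227] pointing down, gripper open.
Joint ranges: [-2.53, 2.53], [-0.77, 2.02], [0.04, 2.7], [-1, 4.14], [0.28, 2.66], [-3.11, 3.11]. Speed limits (rad/s): [2.57, 2.57, 3.14, 3.14, 3.14, 3.14].

## Interface

Orientations are given as [roll, pitch, yaw] about the fixed x, y, z axes, in that order (R = Rz(yaw) Ry(pitch) Rx(roll)).
In Python, from cell import observe, read_camera, get_calibration, hand_in, search_frame gives the robot as it stands.
- The arm moves only by the tool step_arm, never from a script. Its argument "commands" is a list of rows, each an object with "translation": the shift along the tool's x, y, z in mm, a list of three; "roll": the turn about the tool's z in rad. In form: [{"translation": [x, y, z], "roll": roll}, ...]. A call has 1 to 20 rows; each row shifts and turns the commanded pose from where the row before left it, along the tool's axes as they then stand; what a row does not reach is not made up. A row lasts 1/12 s, in which the tool goes at most 41.7 mm and 7.16 degrees, less where a joint would pass 70% of its speed; a pose out of reach is approached as far as the arm can. A call is refused whole if a number of a shift passes 41.7 or a number of a turn 0.125, either way. A call with a gripper value outside its range is refused whole. "fingers" is the opening, from 0 (shut) to 1 (fully open), set as the call begins (left out, the last holds). The fingers move at their own pace and stop on an object; "grip_force" is the grip in N (left out, the last holds). Time passes only in rows, so rows that do not move let the fingers close. It gives the time, the measured TCP pose, the force, the opening and the grip force at its end, in the units of the state.
- observe(): the state, without advancing time (a new reading comes with each control period).
- read_camera(name): name is "scene" or "top"; returns the picture (400x640x3 uint8, red, green, blue); there is no depth.
- get_calibration(name): a dict with "camera_matrix" (3x3 intrinsics, pixels), "world_from_camera" (4x4, takes a point from camera to world coordinates). Camera axes: x right, y up, looking along -z (the intrinsics and any distortion apply to the point x, -y, -z); pixel columns grow to the right and rows downward; lengths in m; the calibration is good to about 2 mm. A picture is of the moment at which its call begins. get_calibration takes no time and is no camera call.
- hand_in(): hands the job in; it is judged then, once.
Trained networks look in the newest picture that a camera, given by its name, has taken for a name from the list of things; names that differ only in an ending like _2 or _b are one class to them, and where a whole thing is asked for, a point or a joint stands for the part that bears it (a point fixed in the world has none). Each returns a list of dicts, best first, with "confidence" (0 to 1); they miss things now and then, are a little off and sometimes report something else, mostly with a low value. They report only what shows in the picture. A call takes as long as a camera call.
- search_frame(camera, name): "at" ([x, y, z] in m, in world coordinates, good to about 4 mm: the middle of the surface that is visible of it).
The state is a dict: "time": time; "qpos": joint angles; "qvel": joint speeds; "joint_efforts": joint torques, N m; "tool_pos": TCP position; "tool_rot": TCP orientation; "contact_force": force on the tool from outside, world axes, zero at the start; "torque": the same for the moment, N m; "opening": finger opening in m; "grip_force": force on a finger pad.
Only numpy, scipy, OpenCV 4.12 (cv2) and the standard library are available. Lean on these libraries where they do the work, as an engineer would, in place of code of your own. Each camera call takes 0.05 s, during which the arm holds its last target. There are 200 camera calls.

## Task

Make up the rebuild kit for the coffee grinder: stand the toothed ring burr upright in the larger compartment of the kit tray and the fluted cone burr upright in the smaller one, and load the two slim brass spacers of equal diameter into the clear tube, the long one at the bottom and the short one on top. The smooth collar, the flanged hub and the fat spacer are not part of this kit: leave them where they are.

Things in the scene. Friction and masses are not known exactly. Their poses are not given: they have to be found in the camera images.
- ring_burr: outer grinder burr: thick grey steel ring, 48 mm outside diameter, 30 mm hole, 26 mm high, dark slanting teeth on its top face. Straight smooth outside. Stands upright on the bench at the start. Origin: centre of its underside, z up.
- cone_burr: inner grinder burr: solid grey steel cone with dark slanting flutes, base 38 mm diameter and 10 mm high, tapering to a straight round neck of 20 mm diameter that runs from 26 to 38 mm above the underside (total height 38 mm); grip it by the neck. Stands upright on the bench at the start. Origin: centre of its underside, z up.
- long_spacer: brass spacer, a plain round bush 24 mm outside diameter and 40 mm long with a 12 mm bore, standing on end. Origin: its centre, 20 mm above the bench; z along its axis.
- short_spacer: brass spacer, a plain round bush 24 mm outside diameter and 24 mm long with a 12 mm bore, standing on end. Origin: its centre, 12 mm above the bench; z along its axis.
- plain_collar: look-alike of the ring burr: thin-walled smooth steel ring without teeth, 48 mm outside diameter, 34 mm hole, only 12 mm high. Not part of the kit. Stands upright on the bench at the start. Origin: centre of its underside, z up.
- flanged_hub: look-alike of the cone burr: flat round steel flange, 44 mm diameter and 6 mm thick, with a straight 20 mm hub up to 28 mm, no cone and no flutes. Not part of the kit. Stands upright on the bench at the start. Origin: centre of its underside, z up.
- wide_spacer: look-alike of the spacers: fatter brass bush, 38 mm outside diameter, 30 mm long, 24 mm bore; too wide for the tube. Not part of the kit. Origin: its centre, 15 mm above the bench.
- kit_tray: fixed aluminium tray, 190 x 100 mm, turned any way; rim and cross divider 14 mm high, 4 mm thick; inner floor 4 mm above the bench. Origin: its centre at bench level; x along the length, y across, z up. Larger compartment (-x side): inside 104 x 92 mm, centre at x = -39, y = 0 mm. Smaller one (+x side): inside 74 x 92 mm, centre at x = +54, y = 0 mm.
- spacer_tube: fixed upright clear tube: bore 28 mm, 36 mm outside, inner floor 6 mm above the bench, black foot of 72 mm diameter; black funnel mouth on top widens the bore from 28 mm at 76 mm height to 47 mm at 86 mm (the top, 53 mm outside). Spacers let go with their lower end in the mouth slide down by themselves. Origin: on the axis at bench level; z up.

How it is judged:
At the end, for the whole second after the job is handed in: Ring burr on the floor of the larger, cone burr of the smaller compartment, upright within 0.12 rad; long spacer on the tube floor, short on it (height and axis within 6 mm); all at rest; collar, hub and wide spacer within 30 mm of their start (x of ring_burr in the frame of kit_tray between -0.07 and -0.008 m and y of ring_burr in the frame of kit_tray between -0.026 and 0.026 m and x of cone_burr in the frame of kit_tray between 0.032 and 0.076 m and y of cone_burr in the frame of kit_tray between -0.031 and 0.031 m and z of ring_burr in the frame of kit_tray between 0 and 0.008 m and angle between each of ring_burr, cone_burr's own z axis and vertical below 0.12 rad and z of cone_burr in the frame of kit_tray between 0 and 0.008 m and z of long_spacer in the frame of spacer_tube between 0.02 and 0.032 m and horizontal distance between each of long_spacer, short_spacer and spacer_tube below 0.006 m and z of short_spacer in the frame of spacer_tube between 0.052 and 0.064 m and linear speed of each of ring_burr, cone_burr, long_spacer, short_spacer below 0.02 m/s and distance of each of plain_collar, flanged_hub, wide_spacer from where it was at the start of the episode below 0.03 m); the robot touches nothing.
It also fails if it takes over 96 s, if anything falls off the work surface, if the arm or the gripper's body presses on something with over 40 N, if the wrist force passes 120 N, or if a joint passes its speed limit or range.

## Working session

There is one attempt and no reset: what is moved stays moved. The work goes in short steps, Python scripts to look and compute and a tool call to move; the robot and the scene stay as the last step left them, time stands still between calls to the robot, and variables do not carry over. Pictures are saved under pics/ and viewed, at most 14 in all, crops included, and the job is handed in when it is done.

Besides the shell and the picture viewer there is one more tool, called after ">>>" by a JSON object that holds its "api" and its "payload", one argument or row to a line. step_arm: Moves the arm, as the interface text tells. Its arguments: {"type":"object","properties":{"commands":{"type":"array"},"fingers":{"type":"number"},"grip_force":{"type":"number"}},"required":["commands"]}

```bash
mkdir -p pics; ls; python3 - <<'E'
from cell import *
import cv2,numpy as np
for c in("top","scene"):
    im=read_camera(c); cv2.imwrite(f"pics/{c}0.png",im[...,::-1])
    k=get_calibration(c);print(c,np.round(k["camera_matrix"],1).tolist(),np.round(k["world_from_camera"],3).tolist(),[x for x in k if x not in("camera_matrix","world_from_camera")])
    for n in "ring_burr cone_burr long_spacer short_spacer plain_collar flanged_hub wide_spacer kit_tray spacer_tube".split():
        print(n,[(np.round(d["at"],3).tolist(),round(d["confidence"],2)) for d in search_frame(c,n)][:3])
s=observe();print(s)
E
```

```text
pics
top [[406.8, 0.0, 318.7], [0.0, 406.8, 201.1], [0.0, 0.0, 1.0]] [[0.015, 0.987, -0.163, 0.423], [-1.0, 0.014, -0.01, -0.02], [-0.008, 0.163, 0.987, 0.866], [0.0, 0.0, 0.0, 1.0]] []
ring_burr [([0.445, -0.119, 0.025], 0.58)]
cone_burr [([0.684, -0.117, 0.02], 0.54), ([0.436, 0.016, 0.009], 0.24)]
long_spacer [([0.561, 0.007, 0.039], 0.52)]
short_spacer [([0.67, 0.008, 0.022], 0.67)]
plain_collar [([0.439, 0.014, 0.011], 0.61)]
flanged_hub [([0.557, -0.129, 0.01], 0.58), ([0.562, 0.006, 0.04], 0.39)]
wide_spacer [([0.429, 0.119, 0.029], 0.52)]
kit_tray [([0.468, 0.319, 0.006], 0.8), ([0.527, -0.316, 0.03], 0.17)]
spacer_tube [([0.525, -0.316, 0.029], 0.63)]
scene [[477.6, 0.0, 318.2], [0.0, 477.6, 204.9], [0.0, 0.0, 1.0]] [[0.569, -0.507, 0.648, 1.183], [0.822, 0.345, -0.453, -0.433], [0.006, 0.79, 0.613, 0.65], [0.0, 0.0, 0.0, 1.0]] []
ring_burr [([0.456, -0.122, 0.022], 0.96)]
cone_burr [([0.702, -0.129, 0.021], 0.8), ([0.446, 0.018, 0.011], 0.41)]
long_spacer [([0.577, 0.002, 0.025], 0.81)]
short_spacer [([0.682, 0.004, 0.016], 0.5)]
plain_collar [([0.443, 0.018, 0.012], 0.74)]
[... 176 characters left out ...]
ime': 1.0, 'qpos': array([-1.46100546e+00,  3.41989444e-01,  1.52412630e+00, -9.79679949e-06,
        1.27537060e+00, -1.46006427e-01]), 'qvel': array([ 2.64360499e-04, -3.10337098e-04,  2.45668193e-03, -3.82319355e-05,
        7.59893673e-04, -3.05618096e-04]), 'joint_efforts': array([-2.61689371e-05, -4.31134164e+01, -2.44481403e+01,  7.18853180e-02,
        4.83111839e-02, -1.88347070e-05]), 'tool_pos': array([ 0.1328509 , -0.50792895,  0.22673679]), 'tool_rot': array([3.14148884e+00, 2.47397190e-05, 2.55800143e-01]), 'contact_force': array([ 0.65808495, -0.30760021,  0.89831602]), 'torque': array([ 0.02714831, -0.00800442,  0.02014993]), 'grip_force': 0.0, 'opening': 0.09152012306083572}
```

View pics/top0.png

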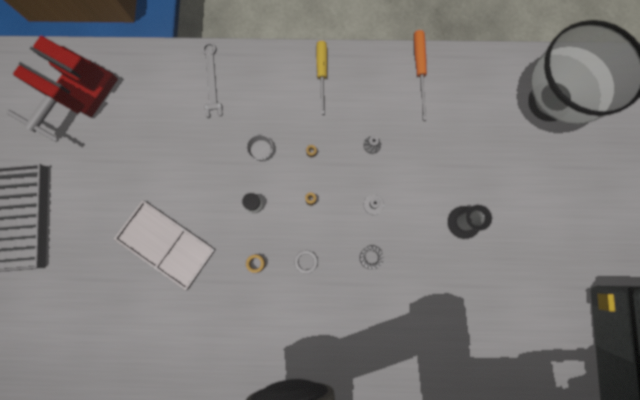

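View pics/scene0.png

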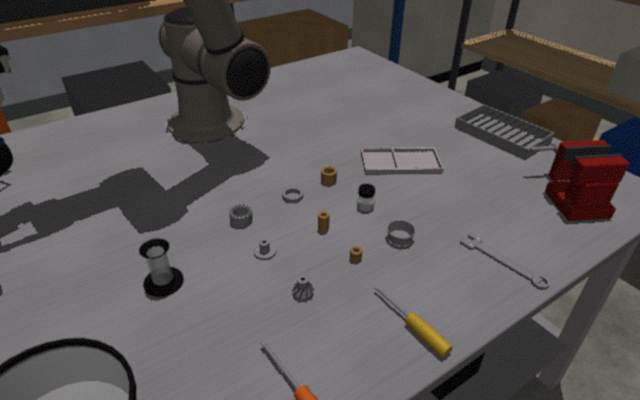

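The top view shows the tray at about (166,245) with its small compartment to the lower right, and the tube at (470,220). The parts form a grid: ring burr (371,257), cone burr (372,145), long spacer (311,199), short spacer (311,151). A jar and a tape roll stand nearby. Next I'll overlay models on the crops to refine the positions.

```bash
cat > h.py <<'E'
import numpy as np,cv2
from cell import *
def proj(c,P):
    k=get_calibration(c);T=np.linalg.inv(k["world_from_camera"]);p=np.atleast_2d(P)@T[:3,:3].T+T[:3,3]
    p=p*[1,-1,-1];q=p@np.array(k["camera_matrix"]).T;return q[:,:2]/q[:,2:]
def circ(x,y,z,r):
    a=np.linspace(0,2*np.pi,40);return np.c_[x+r*np.cos(a),y+r*np.sin(a),0*a+z]
def back(c,uv,z):
    k=get_calibration(c);W=np.array(k["world_from_camera"]);K=np.array(k["camera_matrix"])
    d=np.linalg.inv(K)@[*uv,1]*[1,-1,-1];d=W[:3,:3]@d;return W[:3,3]+d*(z-W[2,3])/d[2]
def crop(c,im,box,s,curves,out):
    x0,y0,x1,y1=box;g=cv2.resize(im[y0:y1,x0:x1,::-1],None,fx=s,fy=s,interpolation=cv2.INTER_CUBIC)
    for i,C in enumerate(curves):
        q=(proj(c,C)-[x0-.5,y0-.5])*s
        cv2.polylines(g,[np.round(q).astype(int)],False,[(0,0,255),(0,255,0),(255,0,0)][i%3],1)
    cv2.imwrite(out,g)
E
cat > o.py <<'E'
from h import *
O=dict(ring=(.445,-.120,[(0,.024),(.026,.024)]),cone=(.689,-.122,[(0,.019),(.038,.01)]),long=(.563,.006,[(0,.012),(.04,.012)]),short=(.672,.007,[(0,.012),(.024,.012)]),tube=(.527,-.317,[(0,.036),(.086,.0265)]))
cs=[circ(x,y,z,r) for x,y,l in O.values() for z,r in l]
t=np.array([back("top",p,.014) for p in [(145,202),(215,250),(187,289),(117,238)]]);print(np.round(t,4).tolist())
c=t.mean(0)[:2];a=(t[1]-t[0]+t[2]-t[3])[:2];ang=np.arctan2(a[1],a[0]);print("tray",c,ang)
R=np.array([[np.cos(ang),-np.sin(ang)],[np.sin(ang),np.cos(ang)]])
rect=lambda x0,x1,y0,y1:np.c_[np.array([[x0,y0],[x1,y0],[x1,y1],[x0,y1],[x0,y0]])@R.T+c,np.full(5,.014)]
cs+=[rect(-.095,.095,-.05,.05),rect(-.091,.013,-.046,.046),rect(.017,.091,-.046,.046)]
print("targets",c+R@[-.039,0],c+R@[.054,0])
im=read_camera("top")
crop("top",im,(230,130,390,280),4,cs,"pics/a.png")
h1="pics/b1.png";crop("top",im,(105,190,235,300),3,cs,h1)
crop("top",im,(435,190,505,300),3,cs,"pics/b2.png")
cv2.imwrite("pics/b.png",np.hstack([cv2.imread(h1),cv2.imread("pics/b2.png")]))
im=read_camera("scene");crop("scene",im,(130,140,450,310),2.5,cs,"pics/c.png")
E
python3 o.py
```

```text
[[0.5567, 0.3593, 0.014], [0.4574, 0.2041, 0.014], [0.3769, 0.2573, 0.014], [0.4793, 0.4118, 0.014]]
tray [0.46759973 0.30814263] -2.148013578197741
targets [0.4888818  0.34082402] [0.43813225 0.26289147]
```

View pics/a.png

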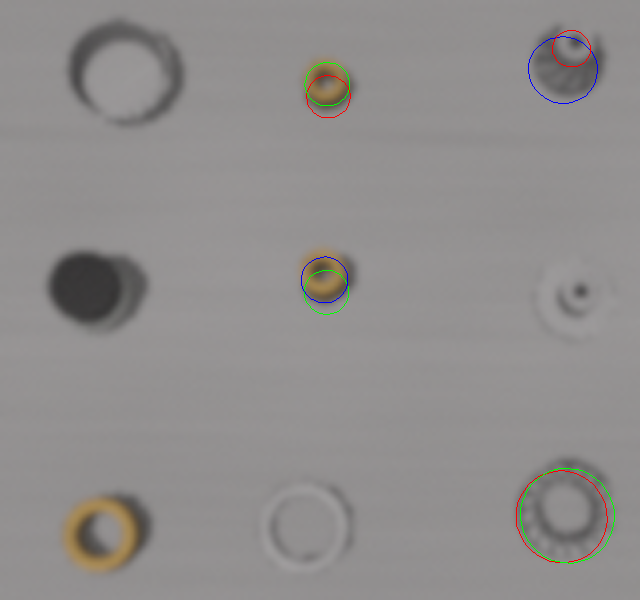

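View pics/b.png

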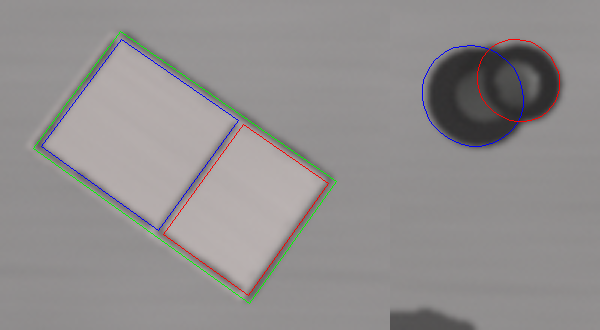

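View pics/c.png

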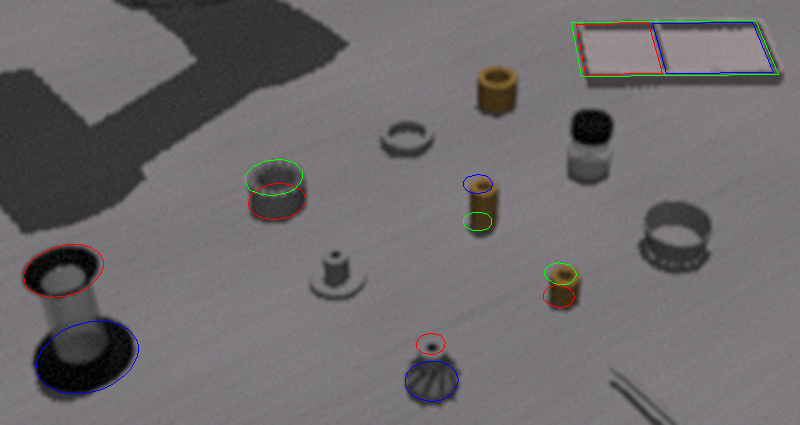

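Against the overlays the tube fits and the tray is off about 3 mm. Parts are 2–6 mm off, mostly in +x:

| Part | Corrected x, y (m) |
|---|---|
| Ring burr | .449, -.121 |
| Cone burr | .691, -.124 |
| Long spacer | .569, .007 |
| Short spacer | .676, .009 |
| Tube | .527, -.317 |

Placing targets are ring (.490,.342) and cone (.440,.264).

>>> {"api": "step_arm", "payload": {
  "commands": [
    {"translation":[0,0,0],"roll":0.0853},
    {"translation":[0,0,0],"roll":0.0853},
    {"translation":[0,0,0],"roll":0.0853},
    {"translation":[22.6,-27.6,7],"roll":0},
    {"translation":[22.6,-27.6,7],"roll":0},
    {"translation":[22.6,-27.6,7],"roll":0},
    {"translation":[22.6,-27.6,7],"roll":0},
    {"translation":[22.6,-27.6,7],"roll":0},
    {"translation":[22.6,-27.6,7],"roll":0},
    {"translation":[22.6,-27.6,7],"roll":0},
    {"translation":[22.6,-27.6,7],"roll":0},
    {"translation":[22.6,-27.6,7],"roll":0},
    {"translation":[22.6,-27.6,7],"roll":0},
    {"translation":[22.6,-27.6,7],"roll":0},
    {"translation":[22.6,-27.6,7],"roll":0},
    {"translation":[22.6,-27.6,7],"roll":0},
    {"translation":[22.6,-27.6,7],"roll":0},
    {"translation":[0,0,0],"roll":0},
    {"translation":[0,0,0],"roll":0}
  ],
  "fingers": 0.8,
  "grip_force": 25
}}

```text
time: 2.68
tool_pos: [0.4498, -0.1201, 0.1283]
tool_rot: [-3.141, 0.001, 0.004]
contact_force: [0.5, 0.4, -0.1]
opening: 0.0736
grip_force: 0.0
```

>>> {"api": "step_arm", "payload": {
  "commands": [
    {"translation":[0,-0.5,25],"roll":0},
    {"translation":[0,0,25],"roll":0},
    {"translation":[0,0,25],"roll":0},
    {"translation":[0,0,20],"roll":0},
    {"translation":[0,0,13],"roll":0},
    {"translation":[0,0,8],"roll":0},
    {"translation":[0,0,0],"roll":0},
    {"translation":[0,0,0],"roll":0}
  ]
}}

```text
time: 3.35
tool_pos: [0.4492, -0.1219, 0.0131]
tool_rot: [3.141, -0.0, -0.001]
contact_force: [1.0, -0.2, 0.4]
opening: 0.0737
grip_force: 0.0
```

>>> {"api": "step_arm", "payload": {
  "commands": [
    {"translation":[0,0,0],"roll":0},
    {"translation":[0,0,0],"roll":0},
    {"translation":[0,0,0],"roll":0},
    {"translation":[0,0,0],"roll":0},
    {"translation":[0,0,0],"roll":0},
    {"translation":[0,0,0],"roll":0},
    {"translation":[0,0,0],"roll":0},
    {"translation":[0,0,0],"roll":0}
  ],
  "fingers": 0
}}

```text
time: 4.02
tool_pos: [0.4496, -0.1212, 0.0132]
tool_rot: [3.141, -0.001, 0.0]
contact_force: [-1.9, 0.0, 6.4]
opening: 0.048
grip_force: 25.0
```

>>> {"api": "step_arm", "payload": {
  "commands": [
    {"translation":[0,0,-15],"roll":0},
    {"translation":[0,0,-30],"roll":0},
    {"translation":[0,0,-30],"roll":0},
    {"translation":[0,0,-30],"roll":0},
    {"translation":[0,0,-20],"roll":0},
    {"translation":[2.9,-33,0],"roll":0},
    {"translation":[2.9,-33,0],"roll":0},
    {"translation":[2.9,-33,0],"roll":0},
    {"translation":[2.9,-33,0],"roll":0},
    {"translation":[2.9,-33,0],"roll":0},
    {"translation":[2.9,-33,0],"roll":0},
    {"translation":[2.9,-33,0],"roll":0},
    {"translation":[2.9,-33,0],"roll":0},
    {"translation":[2.9,-33,0],"roll":0},
    {"translation":[2.9,-33,0],"roll":0},
    {"translation":[2.9,-33,0],"roll":0},
    {"translation":[2.9,-33,0],"roll":0},
    {"translation":[2.9,-33,0],"roll":0},
    {"translation":[2.3,-34,0],"roll":0},
    {"translation":[0,0,0],"roll":0}
  ]
}}

```text
time: 5.68
tool_pos: [0.4887, 0.3473, 0.1369]
tool_rot: [-3.139, -0.0, 0.004]
contact_force: [-1.4, 0.2, -1.9]
opening: 0.0474
grip_force: 25.0
```

>>> {"api": "step_arm", "payload": {
  "commands": [
    {"translation":[0,0,0],"roll":0},
    {"translation":[0,0,25],"roll":0},
    {"translation":[0,0,25],"roll":0},
    {"translation":[0,0,25],"roll":0},
    {"translation":[0,0,20],"roll":0},
    {"translation":[0,0,10],"roll":0},
    {"translation":[0,0,5],"roll":0},
    {"translation":[0,0,0],"roll":0},
    {"translation":[0,0,0],"roll":0}
  ]
}}

```text
time: 6.43
tool_pos: [0.49, 0.3417, 0.0286]
tool_rot: [-3.141, -0.001, -0.001]
contact_force: [-1.0, 0.3, -2.3]
opening: 0.0475
grip_force: 25.0
```

>>> {"api": "step_arm", "payload": {
  "commands": [
    {"translation":[0,0,4],"roll":0},
    {"translation":[0,0,4],"roll":0},
    {"translation":[0,0,2],"roll":0},
    {"translation":[0,0,1],"roll":0},
    {"translation":[0,0,0],"roll":0},
    {"translation":[0,0,0],"roll":0}
  ]
}}

```text
time: 6.93
tool_pos: [0.4894, 0.3419, 0.0172]
tool_rot: [3.142, -0.0, 0.0]
contact_force: [-1.4, -1.6, 4.6]
opening: 0.0479
grip_force: 25.0
```

```bash
python3 - <<'E'
from h import *
print(observe()["contact_force"],observe()["tool_pos"])
im=read_camera("scene");crop("scene",im,(330,90,470,195),5,[],"pics/d.png")
E
```

```text
[-1.42099474 -1.5842223   4.58418094] [0.48936976 0.34194993 0.0172279 ]
```

View pics/d.png

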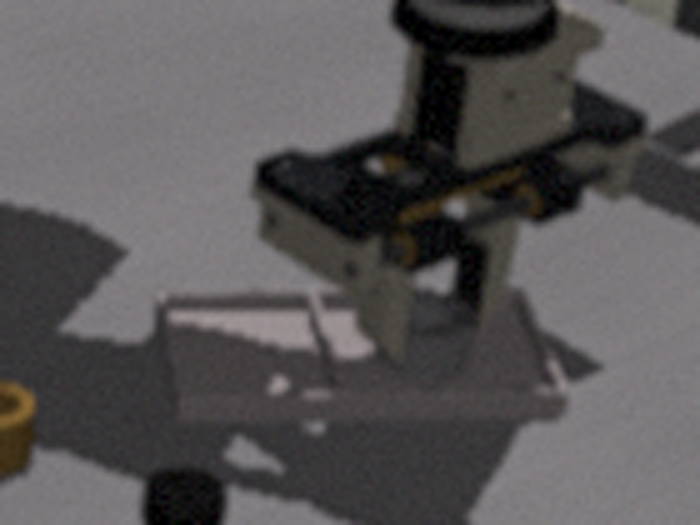

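The picture shows the ring burr held inside the larger compartment, at about (440,340) in the crop, and the force shows it touching the floor. I'll release it.

>>> {"api": "step_arm", "payload": {
  "commands": [
    {"translation":[0,0,0],"roll":0},
    {"translation":[0,0,0],"roll":0},
    {"translation":[0,0,0],"roll":0},
    {"translation":[0,0,0],"roll":0},
    {"translation":[0,0,-10],"roll":0},
    {"translation":[0,0,-25],"roll":0},
    {"translation":[0,0,-30],"roll":0},
    {"translation":[0,0,-30],"roll":0},
    {"translation":[0,0,-25],"roll":0},
    {"translation":[0,0,0],"roll":0}
  ],
  "fingers": 0.75
}}

```text
time: 7.82
tool_pos: [0.4921, 0.3435, 0.1433]
tool_rot: [-3.137, -0.01, -0.0]
contact_force: [0.3, 0.7, 1.7]
opening: 0.0687
grip_force: 0.0
```

>>> {"api": "step_arm", "payload": {
  "commands": [
    {"translation":[13.4,31.1,0],"roll":0},
    {"translation":[13.4,31.1,0],"roll":0},
    {"translation":[13.4,31.1,0],"roll":0},
    {"translation":[13.4,31.1,0],"roll":0},
    {"translation":[13.4,31.1,0],"roll":0},
    {"translation":[13.4,31.1,0],"roll":0},
    {"translation":[13.4,31.1,0],"roll":0},
    {"translation":[13.4,31.1,0],"roll":0},
    {"translation":[13.4,31.1,0],"roll":0},
    {"translation":[13.4,31.1,0],"roll":0},
    {"translation":[13.4,31.1,0],"roll":0},
    {"translation":[13.4,31.1,0],"roll":0},
    {"translation":[13.4,31.1,0],"roll":0},
    {"translation":[13.4,31.1,0],"roll":0},
    {"translation":[13.4,31.1,0],"roll":0},
    {"translation":[0,0,0],"roll":0},
    {"translation":[0,0,0],"roll":0},
    {"translation":[0,0,0],"roll":0}
  ]
}}

```text
time: 9.32
tool_pos: [0.6898, -0.1241, 0.1363]
tool_rot: [-3.141, 0.001, -0.0]
contact_force: [0.4, 0.7, -0.1]
opening: 0.0688
grip_force: 0.0
```

>>> {"api": "step_arm", "payload": {
  "commands": [
    {"translation":[1,0,25],"roll":0},
    {"translation":[0,0,25],"roll":0},
    {"translation":[0,0,25],"roll":0},
    {"translation":[0,0,20],"roll":0},
    {"translation":[0,0,10],"roll":0},
    {"translation":[0,0,4],"roll":0},
    {"translation":[0,0,0],"roll":0},
    {"translation":[0,0,0],"roll":0}
  ]
}}

```text
time: 9.98
tool_pos: [0.6921, -0.1242, 0.0291]
tool_rot: [3.141, -0.002, 0.001]
contact_force: [0.0, -0.1, 0.4]
opening: 0.069
grip_force: 0.0
```

```bash
python3 - <<'E'
from h import *
print(observe()["tool_pos"])
x,y=.691,-.124
im=read_camera("scene");crop("scene",im,(240,200,380,305),5,[circ(x,y,0,.019),circ(x,y,.038,.01)],"pics/e.png")
print(search_frame("scene","ring_burr"))
E
```

```text
[ 0.69205157 -0.1242037   0.0291421 ]
[]
```

View pics/e.png

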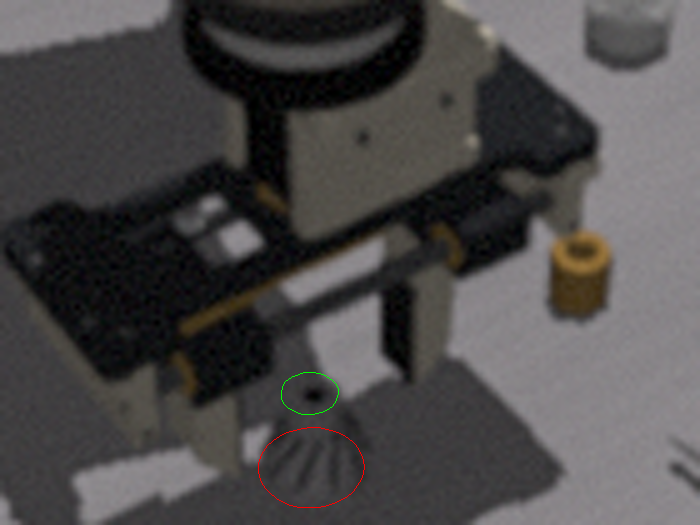

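The cone's neck (310,393) sits between the fingers and matches the model, so I'll lower slightly and grip.

>>> {"api": "step_arm", "payload": {
  "commands": [
    {"translation":[0,0,1.5],"roll":0},
    {"translation":[0,0,0],"roll":0},
    {"translation":[0,0,0],"roll":0},
    {"translation":[0,0,0],"roll":0},
    {"translation":[0,0,0],"roll":0},
    {"translation":[0,0,0],"roll":0},
    {"translation":[0,0,0],"roll":0},
    {"translation":[0,0,0],"roll":0},
    {"translation":[0,0,0],"roll":0},
    {"translation":[0,0,0],"roll":0}
  ],
  "fingers": 0
}}

```text
time: 10.92
tool_pos: [0.6913, -0.1246, 0.0262]
tool_rot: [3.141, 0.0, -0.0]
contact_force: [0.7, -0.1, 0.7]
opening: 0.019
grip_force: 25.2
```

>>> {"api": "step_arm", "payload": {
  "commands": [
    {"translation":[0,0,-15],"roll":0},
    {"translation":[0,0,-30],"roll":0},
    {"translation":[0,0,-30],"roll":0},
    {"translation":[0,0,-30],"roll":0},
    {"translation":[0,0,-20],"roll":0},
    {"translation":[0,0,0],"roll":0},
    {"translation":[0,0,0],"roll":0}
  ]
}}

```text
time: 11.5
tool_pos: [0.6916, -0.1247, 0.152]
tool_rot: [3.141, -0.002, -0.0]
contact_force: [-0.4, -0.6, -2.1]
opening: 0.0185
grip_force: 25.2
```

>>> {"api": "step_arm", "payload": {
  "commands": [
    {"translation":[-17.96,-27.75,0],"roll":0},
    {"translation":[-17.96,-27.75,0],"roll":0},
    {"translation":[-17.96,-27.75,0],"roll":0},
    {"translation":[-17.96,-27.75,0],"roll":0},
    {"translation":[-17.96,-27.75,0],"roll":0},
    {"translation":[-17.96,-27.75,0],"roll":0},
    {"translation":[-17.96,-27.75,0],"roll":0},
    {"translation":[-17.96,-27.75,0],"roll":0},
    {"translation":[-17.96,-27.75,0],"roll":0},
    {"translation":[-17.96,-27.75,0],"roll":0},
    {"translation":[-17.96,-27.75,0],"roll":0},
    {"translation":[-17.96,-27.75,0],"roll":0},
    {"translation":[-17.96,-27.75,0],"roll":0},
    {"translation":[-17.96,-27.75,0],"roll":0},
    {"translation":[0,0,0],"roll":0},
    {"translation":[0,0,0],"roll":0},
    {"translation":[0,0,0],"roll":0}
  ]
}}

```text
time: 12.92
tool_pos: [0.4393, 0.2634, 0.1498]
tool_rot: [3.14, 0.002, 0.001]
contact_force: [0.3, -0.6, -2.0]
opening: 0.0184
grip_force: 25.5
```

>>> {"api": "step_arm", "payload": {
  "commands": [
    {"translation":[0,0,25],"roll":0},
    {"translation":[0,0,30],"roll":0},
    {"translation":[0,0,25],"roll":0},
    {"translation":[0,0,20],"roll":0},
    {"translation":[0,0,8],"roll":0},
    {"translation":[0,0,4],"roll":0},
    {"translation":[0,0,0],"roll":0},
    {"translation":[0,0,0],"roll":0}
  ]
}}

```text
time: 13.58
tool_pos: [0.4408, 0.2638, 0.0399]
tool_rot: [-3.141, -0.001, -0.001]
contact_force: [-0.2, 0.0, -1.9]
opening: 0.0184
grip_force: 25.5
```

>>> {"api": "step_arm", "payload": {
  "commands": [
    {"translation":[0,0,4],"roll":0},
    {"translation":[0,0,3],"roll":0},
    {"translation":[0,0,1.5],"roll":0},
    {"translation":[0,0,1],"roll":0},
    {"translation":[0,0,0],"roll":0},
    {"translation":[0,0,0],"roll":0}
  ]
}}

```text
time: 14.08
tool_pos: [0.44, 0.264, 0.0301]
tool_rot: [-3.141, -0.001, 0.0]
contact_force: [-1.0, -0.3, 3.0]
opening: 0.0183
grip_force: 25.7
```

```bash
python3 - <<'E'
from h import *
im=read_camera("scene");crop("scene",im,(330,90,470,195),5,[],"pics/f.png")
E
```

```text
(no output)
```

View pics/f.png

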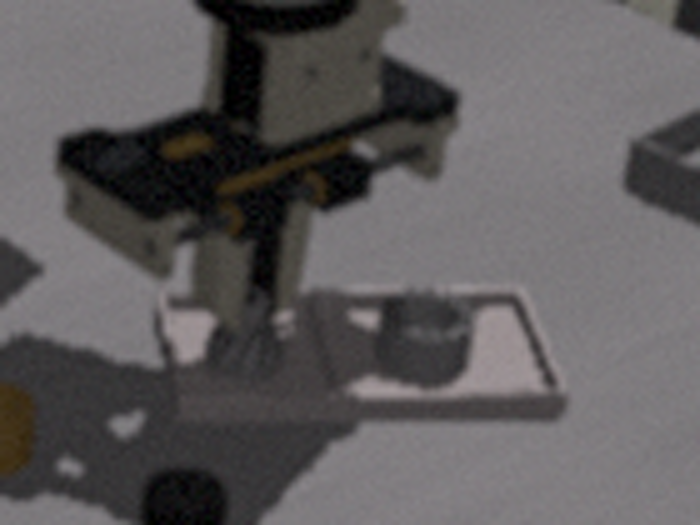

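The cone burr is touching down in the smaller compartment and the ring burr stands upright in the larger one. I'll release the cone and go to the long spacer.

>>> {"api": "step_arm", "payload": {
  "commands": [
    {"translation":[0,0,0],"roll":0},
    {"translation":[0,0,0],"roll":0},
    {"translation":[0,0,0],"roll":0},
    {"translation":[0,0,0],"roll":0},
    {"translation":[0,0,0],"roll":0},
    {"translation":[0,0,-10],"roll":0},
    {"translation":[0,0,-25],"roll":0},
    {"translation":[0,0,-30],"roll":0},
    {"translation":[0,0,-30],"roll":0},
    {"translation":[0,0,-10],"roll":0},
    {"translation":[0,0,0],"roll":0}
  ],
  "fingers": 0.65
}}

```text
time: 15.05
tool_pos: [0.4415, 0.2647, 0.138]
tool_rot: [-3.139, -0.006, 0.0]
contact_force: [-0.0, 0.6, -0.9]
opening: 0.0595
grip_force: 0.0
```

>>> {"api": "step_arm", "payload": {
  "commands": [
    {"translation":[14.33,28.55,0],"roll":0},
    {"translation":[14.33,28.55,0],"roll":0},
    {"translation":[14.33,28.55,0],"roll":0},
    {"translation":[14.33,28.55,0],"roll":0},
    {"translation":[14.33,28.55,0],"roll":0},
    {"translation":[14.33,28.55,0],"roll":0},
    {"translation":[14.33,28.55,0],"roll":0},
    {"translation":[14.33,28.55,0],"roll":0},
    {"translation":[14.33,28.55,0],"roll":0},
    {"translation":[0,0,0],"roll":0},
    {"translation":[0,0,0],"roll":0},
    {"translation":[0,0,0],"roll":0}
  ]
}}

```text
time: 16.05
tool_pos: [0.5678, 0.0073, 0.1333]
tool_rot: [-3.141, 0.003, -0.001]
contact_force: [-0.0, -0.1, -0.3]
opening: 0.0595
grip_force: 0.0
```

>>> {"api": "step_arm", "payload": {
  "commands": [
    {"translation":[0,0,25],"roll":0},
    {"translation":[0,0,25],"roll":0},
    {"translation":[0,0,20],"roll":0},
    {"translation":[0,0,10],"roll":0},
    {"translation":[0,0,0],"roll":0},
    {"translation":[0,0,0],"roll":0}
  ]
}}

```text
time: 16.55
tool_pos: [0.5686, 0.0078, 0.0547]
tool_rot: [-3.141, 0.001, 0.001]
contact_force: [0.2, -0.6, 0.0]
opening: 0.0599
grip_force: 0.0
```

```bash
python3 - <<'E'
from h import *
x,y=.569,.007
im=read_camera("scene");crop("scene",im,(260,150,400,255),5,[circ(x,y,0,.012),circ(x,y,.04,.012),circ(.676,.009,.024,.012)],"pics/g.png")
E
```

```text
(no output)
```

View pics/g.png

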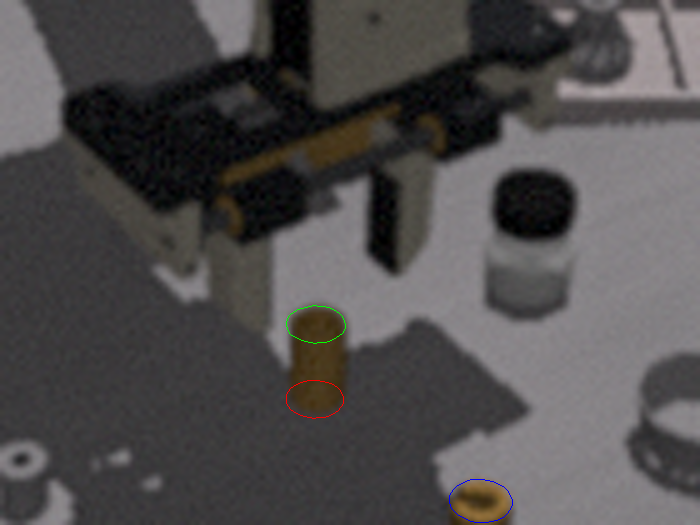

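The long spacer at (317,325) matches the model between the fingers, and so does the short spacer at (482,498). I'll descend and grip the long one.

>>> {"api": "step_arm", "payload": {
  "commands": [
    {"translation":[1,0,15],"roll":0},
    {"translation":[0,0,15],"roll":0},
    {"translation":[0,0,8],"roll":0},
    {"translation":[0,0,3],"roll":0},
    {"translation":[0,0,0],"roll":0},
    {"translation":[0,0,0],"roll":0}
  ]
}}

```text
time: 17.1
tool_pos: [0.5704, 0.007, 0.0146]
tool_rot: [3.141, -0.001, -0.0]
contact_force: [-0.1, -0.6, 0.4]
opening: 0.0599
grip_force: 0.0
```

>>> {"api": "step_arm", "payload": {
  "commands": [
    {"translation":[0,0,0],"roll":0},
    {"translation":[0,0,0],"roll":0},
    {"translation":[0,0,0],"roll":0},
    {"translation":[0,0,0],"roll":0},
    {"translation":[0,0,0],"roll":0},
    {"translation":[0,0,0],"roll":0},
    {"translation":[0,0,0],"roll":0},
    {"translation":[0,0,0],"roll":0},
    {"translation":[0,0,0],"roll":0}
  ],
  "fingers": 0
}}

```text
time: 17.85
tool_pos: [0.5699, 0.007, 0.0138]
tool_rot: [3.141, -0.0, -0.0]
contact_force: [-0.8, -0.5, 0.9]
opening: 0.0233
grip_force: 25.0
```

>>> {"api": "step_arm", "payload": {
  "commands": [
    {"translation":[0,0,-15],"roll":0},
    {"translation":[0,0,-30],"roll":0},
    {"translation":[0,0,-30],"roll":0},
    {"translation":[0,0,-30],"roll":0},
    {"translation":[0,0,-30],"roll":0},
    {"translation":[0,0,0],"roll":0},
    {"translation":[0,0,0],"roll":0}
  ]
}}

```text
time: 18.43
tool_pos: [0.5706, 0.0069, 0.1502]
tool_rot: [3.141, -0.004, -0.0]
contact_force: [-0.2, 0.5, -1.9]
opening: 0.0232
grip_force: 25.0
```

>>> {"api": "step_arm", "payload": {
  "commands": [
    {"translation":[-4.3,32.45,0],"roll":0},
    {"translation":[-4.3,32.45,0],"roll":0},
    {"translation":[-4.3,32.45,0],"roll":0},
    {"translation":[-4.3,32.45,0],"roll":0},
    {"translation":[-4.3,32.45,0],"roll":0},
    {"translation":[-4.3,32.45,0],"roll":0},
    {"translation":[-4.3,32.45,0],"roll":0},
    {"translation":[-4.3,32.45,0],"roll":0},
    {"translation":[-4.3,32.45,0],"roll":0},
    {"translation":[-4.3,32.45,0],"roll":0},
    {"translation":[0,0,0],"roll":0},
    {"translation":[0,0,20],"roll":0},
    {"translation":[0,0,15],"roll":0},
    {"translation":[0,0,0],"roll":0},
    {"translation":[0,0,0],"roll":0},
    {"translation":[0,0,0],"roll":0}
  ]
}}

```text
time: 19.77
tool_pos: [0.5269, -0.3172, 0.1136]
tool_rot: [-3.141, 0.0, 0.0]
contact_force: [-0.1, 0.1, -0.5]
opening: 0.0234
grip_force: 25.0
```

```bash
python3 - <<'E'
from h import *
x,y,_=observe()["tool_pos"];print(x,y,_)
im=read_camera("scene");crop("scene",im,(90,190,230,295),5,[circ(.527,-.3175,.086,.0265),circ(.527,-.3175,0,.036),circ(x,y,_-.014,.012)],"pics/i.png")
E
```

```text
0.5269327780493617 -0.31718481753391553 0.11360092855918921
```

View pics/i.png

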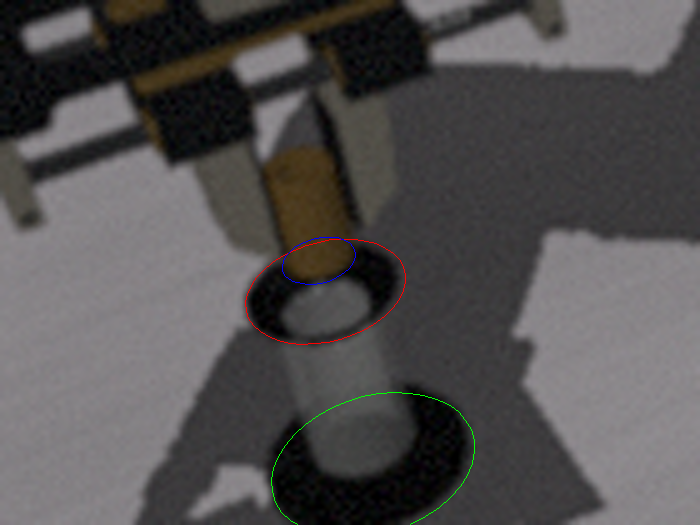

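The spacer's lower end (318,260) sits over the funnel mouth (325,290), aligned with the tube. I'll lower it into the mouth.

>>> {"api": "step_arm", "payload": {
  "commands": [
    {"translation":[0,0,8],"roll":0},
    {"translation":[0,0,7],"roll":0},
    {"translation":[0,0,4],"roll":0},
    {"translation":[0,0,0],"roll":0},
    {"translation":[0,0,0],"roll":0},
    {"translation":[0,0,0],"roll":0}
  ]
}}

```text
time: 20.32
tool_pos: [0.5269, -0.3176, 0.0949]
tool_rot: [3.141, -0.0, -0.0]
contact_force: [0.0, 0.3, -1.8]
opening: 0.0232
grip_force: 25.0
```

>>> {"api": "step_arm", "payload": {
  "commands": [
    {"translation":[0,0,0],"roll":0},
    {"translation":[0,0,0],"roll":0},
    {"translation":[0,0,0],"roll":0},
    {"translation":[0,0,0],"roll":0},
    {"translation":[0,0,0],"roll":0},
    {"translation":[0,0,0],"roll":0},
    {"translation":[0,0,-10],"roll":0},
    {"translation":[0,0,-25],"roll":0},
    {"translation":[0,0,-25],"roll":0},
    {"translation":[0,0,0],"roll":0},
    {"translation":[0,0,0],"roll":0}
  ],
  "fingers": 0.65
}}

```text
time: 21.23
tool_pos: [0.5276, -0.3181, 0.157]
tool_rot: [3.139, -0.003, -0.0]
contact_force: [-0.3, -0.9, -0.8]
opening: 0.0597
grip_force: 0.0
```

```bash
python3 - <<'E'
from h import *
im=read_camera("scene");crop("scene",im,(90,190,230,295),5,[circ(.527,-.3175,.046,.012)],"pics/j.png")
E
```

```text
(no output)
```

View pics/j.png

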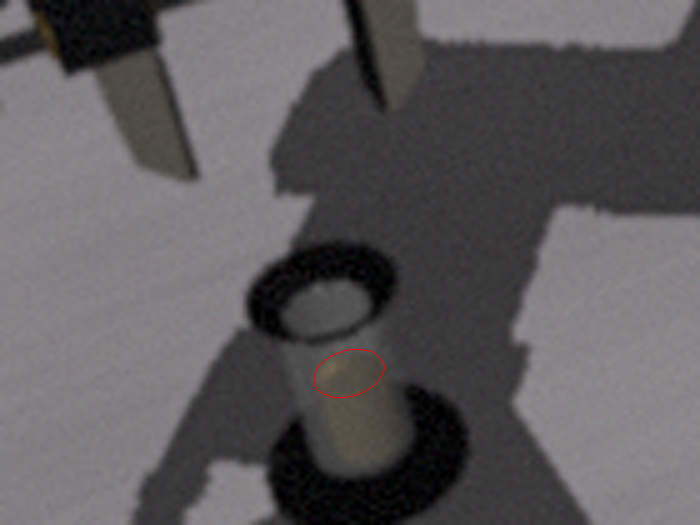

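The long spacer is on the tube floor, with its top where the model says. Next is the short spacer.

>>> {"api": "step_arm", "payload": {
  "commands": [
    {"translation":[13.55,-29.7,0],"roll":0},
    {"translation":[13.55,-29.7,0],"roll":0},
    {"translation":[13.55,-29.7,0],"roll":0},
    {"translation":[13.55,-29.7,0],"roll":0},
    {"translation":[13.55,-29.7,0],"roll":0},
    {"translation":[13.55,-29.7,0],"roll":0},
    {"translation":[13.55,-29.7,0],"roll":0},
    {"translation":[13.55,-29.7,0],"roll":0},
    {"translation":[13.55,-29.7,0],"roll":0},
    {"translation":[13.55,-29.7,0],"roll":0},
    {"translation":[13.55,-29.7,0],"roll":0},
    {"translation":[0,0,0],"roll":0},
    {"translation":[0,0,0],"roll":0},
    {"translation":[0,0,25],"roll":0},
    {"translation":[0,0,25],"roll":0},
    {"translation":[0,0,25],"roll":0},
    {"translation":[0,0,20],"roll":0},
    {"translation":[0,0,10],"roll":0},
    {"translation":[0,0,0],"roll":0},
    {"translation":[0,0,0],"roll":0}
  ]
}}

```text
time: 22.95
tool_pos: [0.6757, 0.0083, 0.0497]
tool_rot: [3.141, 0.001, -0.001]
contact_force: [-0.3, 0.5, -0.3]
opening: 0.0597
grip_force: 0.0
```

>>> {"api": "step_arm", "payload": {
  "commands": [
    {"translation":[0.5,0,20],"roll":0},
    {"translation":[0,0,15],"roll":0},
    {"translation":[0,0,6],"roll":0},
    {"translation":[0,0,2],"roll":0},
    {"translation":[0,0,0],"roll":0},
    {"translation":[0,0,0],"roll":0}
  ]
}}

```text
time: 23.45
tool_pos: [0.6773, 0.009, 0.0082]
tool_rot: [3.141, -0.002, -0.0]
contact_force: [0.5, 0.0, 0.4]
opening: 0.0598
grip_force: 0.0
```

>>> {"api": "step_arm", "payload": {
  "commands": [
    {"translation":[0,0,0],"roll":0},
    {"translation":[0,0,0],"roll":0},
    {"translation":[0,0,0],"roll":0},
    {"translation":[0,0,0],"roll":0},
    {"translation":[0,0,0],"roll":0},
    {"translation":[0,0,0],"roll":0},
    {"translation":[0,0,0],"roll":0},
    {"translation":[0,0,0],"roll":0},
    {"translation":[0,0,0],"roll":0}
  ],
  "fingers": 0
}}

```text
time: 24.2
tool_pos: [0.6764, 0.0091, 0.0068]
tool_rot: [3.141, -0.0, -0.0]
contact_force: [-0.8, -0.1, -0.4]
opening: 0.023
grip_force: 25.0
```

>>> {"api": "step_arm", "payload": {
  "commands": [
    {"translation":[0,0,-15],"roll":0},
    {"translation":[0,0,-30],"roll":0},
    {"translation":[0,0,-30],"roll":0},
    {"translation":[0,0,-30],"roll":0},
    {"translation":[0,0,-30],"roll":0},
    {"translation":[0,0,0],"roll":0},
    {"translation":[0,0,0],"roll":0}
  ]
}}

```text
time: 24.78
tool_pos: [0.6774, 0.0091, 0.1439]
tool_rot: [3.141, -0.004, -0.0]
contact_force: [-0.9, 0.6, -1.4]
opening: 0.0232
grip_force: 25.0
```

>>> {"api": "step_arm", "payload": {
  "commands": [
    {"translation":[-13.6,29.7,0],"roll":0},
    {"translation":[-13.6,29.7,0],"roll":0},
    {"translation":[-13.6,29.7,0],"roll":0},
    {"translation":[-13.6,29.7,0],"roll":0},
    {"translation":[-13.6,29.7,0],"roll":0},
    {"translation":[-13.6,29.7,0],"roll":0},
    {"translation":[-13.6,29.7,0],"roll":0},
    {"translation":[-13.6,29.7,0],"roll":0},
    {"translation":[-13.6,29.7,0],"roll":0},
    {"translation":[-13.6,29.7,0],"roll":0},
    {"translation":[-13.6,29.7,0],"roll":0},
    {"translation":[0,0,0],"roll":0},
    {"translation":[0,0,15],"roll":0},
    {"translation":[0,0,15],"roll":0},
    {"translation":[0,0,7],"roll":0},
    {"translation":[0,0,0],"roll":0},
    {"translation":[0,0,0],"roll":0}
  ]
}}

```text
time: 26.2
tool_pos: [0.5265, -0.3169, 0.1038]
tool_rot: [-3.14, 0.002, 0.0]
contact_force: [-0.5, 0.1, -1.0]
opening: 0.0231
grip_force: 25.0
```

>>> {"api": "step_arm", "payload": {
  "commands": [
    {"translation":[0,0.5,7],"roll":0},
    {"translation":[0,0,5],"roll":0},
    {"translation":[0,0,2],"roll":0},
    {"translation":[0,0,0],"roll":0},
    {"translation":[0,0,0],"roll":0},
    {"translation":[0,0,0],"roll":0},
    {"translation":[0,0,0],"roll":0}
  ]
}}

```text
time: 26.78
tool_pos: [0.5269, -0.3181, 0.0911]
tool_rot: [3.141, -0.0, -0.0]
contact_force: [-0.2, 0.5, -1.5]
opening: 0.0232
grip_force: 25.0
```

>>> {"api": "step_arm", "payload": {
  "commands": [
    {"translation":[0,0,0],"roll":0},
    {"translation":[0,0,0],"roll":0},
    {"translation":[0,0,0],"roll":0},
    {"translation":[0,0,0],"roll":0},
    {"translation":[0,0,0],"roll":0},
    {"translation":[0,0,0],"roll":0},
    {"translation":[0,0,-10],"roll":0},
    {"translation":[0,0,-25],"roll":0},
    {"translation":[0,0,-30],"roll":0},
    {"translation":[0,0,-30],"roll":0},
    {"translation":[0,0,0],"roll":0},
    {"translation":[0,0,0],"roll":0},
    {"translation":[0,0,0],"roll":0},
    {"translation":[0,0,0],"roll":0}
  ],
  "fingers": 0.65
}}

```text
time: 27.95
tool_pos: [0.5261, -0.3176, 0.1846]
tool_rot: [-3.14, 0.002, -0.0]
contact_force: [0.3, -0.4, 0.3]
opening: 0.0594
grip_force: 0.0
```

```bash
python3 - <<'E'
from h import *
im=read_camera("scene");crop("scene",im,(90,190,230,295),4,[circ(.527,-.3175,.046,.012),circ(.527,-.3175,.07,.012)],"pics/k1.png")
crop("scene",im,(345,105,465,210),4,[],"pics/k2.png")
a,b=[cv2.imread(f"pics/k{i}.png")[:,:400] for i in(1,2)];cv2.imwrite("pics/k.png",np.hstack([a,b])) 
read_camera("top")
for n in "ring_burr cone_burr plain_collar flanged_hub wide_spacer".split():
  for c in("top","scene"): print(n,c,[(np.round(d["at"],3).tolist(),round(d["confidence"],2)) for d in search_frame(c,n)][:2])
E
```

```text
ring_burr top [([0.487, 0.338, 0.027], 0.72), ([0.51, -0.305, 0.004], 0.65)]
ring_burr scene [([0.497, 0.333, 0.022], 0.84)]
cone_burr top [([0.443, 0.26, 0.02], 0.75)]
cone_burr scene [([0.451, 0.258, 0.025], 0.68)]
plain_collar top [([0.439, 0.014, 0.007], 0.71), ([0.466, 0.316, 0.006], 0.63)]
plain_collar scene [([0.447, 0.017, 0.012], 0.57), ([0.453, 0.26, 0.026], 0.42)]
flanged_hub top [([0.559, -0.129, 0.008], 0.8)]
flanged_hub scene [([0.572, -0.126, 0.009], 0.89)]
wide_spacer top [([0.56, -0.128, 0.008], 0.52), ([0.431, 0.116, 0.028], 0.47)]
wide_spacer scene [([0.453, 0.257, 0.024], 0.75), ([0.435, 0.112, 0.022], 0.65)]
```

View pics/k.png

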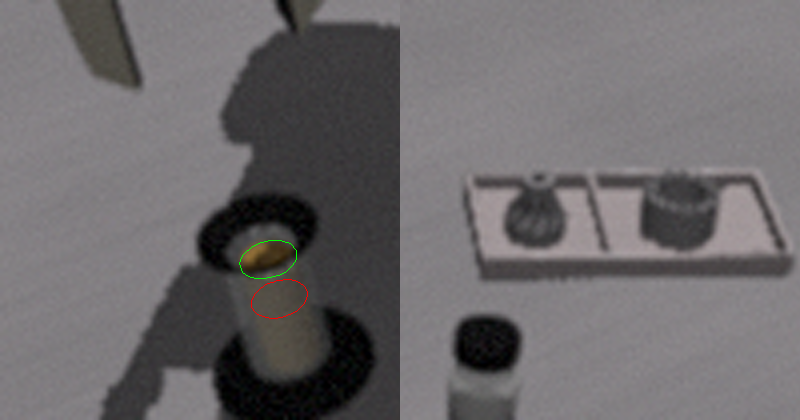

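The short spacer's top is at its expected height in the tube (268,257). Both burrs stand upright, each in its own compartment, and the look-alikes have not moved.

```bash
python3 -c "
from cell import *
print(hand_in())"
```

```text
the job is handed in; nothing more can be done
None
```

I handed the kit in at about 28 s; the hand-in returned no verdict. In the last pictures the ring and cone burrs stand upright in their compartments, the short spacer is on top of the long one in the tube, and the collar, hub and fat spacer have not moved.

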